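# Bring the wood lathe up to run

## Task

Bring the lathe up for work by pressing its switches: on the bench power board first switch on the dust extractor (the rocker in front of the yellow plug), then the lathe's supply (the rocker in front of the blue plug), and only then press the green start button on the lathe's control pendant right in for a moment and let it come back out. Pick nothing up; leave the lamp's rocker (white plug) on, do not press the red stop button or the mushroom emergency stop, and leave the pendant, chuck key, blank and wax tin where they are.

Things in the scene. Friction and masses are not known exactly. Their poses are not given: they have to be found in the camera images.
- power_board: Fixed bench power board: dark steel case, yellow end caps, 170 mm (x) by 270 mm (y), top 50 mm above the bench; origin under its centre, x away from the robot at yaw 0. Cable duct 30 mm high along its far edge, white breaker up to 31 mm high at its +y end (not part of the job). Its three outlets stand side by side along y, 66 mm apart, in any order.
- outlet_extractor: Dust extractor's outlet: aluminium plate 125 by 60 mm, 4 mm thick, on the board's top and turned as the board is. Origin on the plate's underside. Yellow plug, 39 mm across, 27 mm high, at x = +18 mm; red rocker centred at x = -40 mm in a black frame 46 mm (x) by 32 mm (y), its top 7 mm above the origin.
- outlet_lathe: The lathe's outlet: the same as the extractor's, but its plug is blue.
- outlet_lamp: The bench lamp's outlet: the same, but its plug is white. Its rocker is already on and must stay on.
- rocker_extractor (a joint): Tilt of the extractor's red rocker (39 mm in x, 24 mm in y, hinged across its middle): 0 = off (near end, towards the robot, stands up 7 mm; far end level), 0.36 rad = on (near end down and level, 3 mm above the frame; far end up). Pushed down near its raised end with about 5 N it snaps over past the middle, and stays.
- rocker_lathe (a joint): Tilt of the lathe outlet's red rocker, the same kind: 0 = off, 0.36 = on.
- rocker_lamp (a joint): Tilt of the lamp outlet's red rocker, the same kind; it starts on (0.36).
- extractor_near_end (a point): Point on the top of the extractor rocker's near half, 14 mm from its hinge: push here to switch on. About 65 mm above the bench when off; goes down about 5 mm.
- lathe_near_end (a point): The same point on the lathe's rocker.
- lamp_near_end (a point): The same point on the lamp's rocker, which is down because it is on.
- pendant: Loose lathe control pendant on rubber feet, about 0.9 kg: grey box 170 mm (x) by 130 mm (y), 35 mm high at the near edge, 65 mm at the far, its white face rising 10 degrees. Origin under its centre. Near half: green start button at y = +30 mm, red stop button at y = -30 mm. Behind them: speed knob (y = +30, 20 mm high), mushroom emergency stop (y = -30, 40 mm across, 32 mm high).
- start_button (a joint): Travel of the green start button: 0 = out, 5.5 mm (0.0055) = right in, along the normal of the sloped face; a spring needs about 5 N to hold it right in, and returns it.
- start_button_top (a point): Centre of the green button's top (24 mm across), 14 mm above the face when out, 9 mm above its 30 mm metal collar; about 56 mm above the bench.
- stop_button (a joint): Travel of the red stop button, the same kind: 0 = out, 0.0055 = in. Not to be pressed.
- estop (a joint): Travel of the red mushroom emergency stop: 0 = out, 0.005 = in (about 15 N). Not to be pressed.
- chuck_key: Loose black T-handled chuck key lying near the power board, 103 mm long with a 109 mm steel cross bar, 22 mm high; origin under its shank.
- turning_blank: Loose square wooden turning blank lying near the pendant, 160 by 45 by 45 mm; origin under its centre.
- wax_tin: Loose round brass tin with a green lid behind the pendant, 63 mm across, 38 mm high; origin under its centre.
Mind the look-alikes: they are no part of the job. There is more than one size of the pendant; the one meant has the size given above.

How it is judged:
By the outcome, as a careful person would: the job done as asked, in the order asked, and still so for the second after the job is handed in, with the robot touching nothing.
It also fails if it takes over 48 s, if anything falls off the work surface, if the arm or the gripper's body presses on something with over 40 N, if the wrist force passes 120 N, or if a joint passes its speed limit or range.

## Robot

A 6-joint arm with a two-finger parallel gripper is mounted at the origin on the work surface. World frame = base frame: x ahead of the robot, y to its left, z up, the work surface at z = 0. Lengths are in mm, angles in rad, forces in N, time in s.
With the tool pointing down it reaches from about 275 to 1000 mm from the base axis. Payload 8.4 kg.
Tool frame: the origin (TCP) lies between the finger pads; the fingertips stand 17 mm ahead of it and the grasp point (between the pads) lies 2 mm behind it; z points along the fingers, y is the line along which they close (so a half turn about z gives the same grasp; the last joint's range is limited). The gripper opens to 85 mm and grips with 20 to 120 N. Pads are 22 mm wide; open, the fingers measure 114 mm over their backs; the gripper's body (76 mm by 85 mm) begins 54 mm behind the grasp point. The pads swing forward as they close: fully open they stand 13 mm farther back than shut.
Start: joints at [1.119, 0.353, 1.633, -0, 1.155, -0.002], TCP at [271.74, 562.837, 248.281] pointing down, gripper open.
Joint ranges: [-2.63, 2.63], [-0.92, 2.1], [0.06, 2.66], [-1.3, 4.44], [0, 2.69], [-3.02, 3.02]. Speed limits (rad/s): [2.22, 2.22, 2.79, 3.14, 3.14, 3.14].

## Interface

Orientations are given as [roll, pitch, yaw] about the fixed x, y, z axes, in that order (R = Rz(yaw) Ry(pitch) Rx(roll)).
In Python, from rig import sense, grab_frame, sign_off gives the robot as it stands. The module is installed in compiled form; this text tells all that it offers.
- The arm moves only by the tool send_rows, never from a script. Its argument "moves" is a list that holds one entry, the list of rows, each a list of 7 numbers: the shift along the world's x, y, z in m, then the turn, a rotation vector about the world's x, y, z in rad, then the opening, from -1 (shut) to 1 (fully open). In form: [[[dx, dy, dz, rx, ry, rz, jaw], ...]]. A call has 1 to 10 rows; each row shifts and turns the commanded pose from where the row before left it; what a row does not reach is not made up. A row lasts 1/10 s, in which the tool goes at most 50 mm and 8.59 degrees, less where a joint would pass 70% of its speed; a pose out of reach is approached as far as the arm can. A call with a gripper value outside its range is refused whole. The fingers move at their own pace and stop on an object; "grip_force" is the grip in N (left out, the last holds). Time passes only in rows, so rows that do not move let the fingers close. It gives the time, the measured TCP pose, the force, the opening and the grip force at its end, in the units of the state.
- sense(): the state, without advancing time (a new reading comes with each control period).
- grab_frame(name): name is "side" or "top" or "wrist"; returns a dict with "img" (384x512x3 uint8, red, green, blue), "mtx" (3x3 intrinsics, pixels), "rvec" (rotation vector, rad) and "tvec" (3), from world to camera coordinates, as OpenCV has them; the wrist camera has in their place "T_tool_cam" (4x4, takes a point from camera to tool coordinates, whose origin is the TCP and whose axes are the flange's). Camera axes: x right, y down, z forward; pixel columns grow to the right and rows downward; lengths in mm; the calibration is good to about 2 mm. A picture is of the moment at which its call begins: read the wrist's pose just before it. There is no depth.
- sign_off(): hands the job in; it is judged then, once.
The state is a dict: "clock": time; "qpos": joint angles; "qvel": joint speeds; "joint_efforts": joint torques, N m; "eef_pos": TCP position; "tcp_rot": TCP orientation; "contact_force": force on the tool from outside, world axes, zero at the start; "wrist_torque": the same for the moment, N m; "opening": opening from 0.0 (shut) to 1.0 (fully open); "grasp_force": force on a finger pad.
Only numpy, scipy, OpenCV 4.12 (cv2) and the standard library are available. Lean on these libraries where they do the work, as an engineer would, in place of code of your own. Each camera call takes 0.05 s, during which the arm holds its last target. There are 200 camera calls.

## Working session

There is one attempt and no reset: what is moved stays moved. The work goes in short steps, Python scripts to look and compute and a tool call to move; the robot and the scene stay as the last step left them, time stands still between calls to the robot, and variables do not carry over. Pictures are saved under pics/ and viewed, at most 10 in all, crops included, and the job is handed in when it is done.

Besides the shell and the picture viewer there is one more tool, called after "Request:" as name([rows], argument=value, ...), one row to a line, values as JSON. send_rows: Moves the arm, as the interface text tells. Its arguments: {"type":"object","properties":{"moves":{"type":"array"},"grip_force":{"type":"number"}},"required":["moves"]}

```bash
mkdir -p pics; cat > h.py <<'E'
import numpy as np, cv2
from rig import sense, grab_frame, sign_off
def cam(n):
    s=sense(); f=grab_frame(n)
    if n=="wrist":
        r,p,y=s["tcp_rot"]; 
        from scipy.spatial.transform import Rotation as R
        T=np.eye(4);T[:3,:3]=R.from_euler('xyz',[r,p,y]).as_matrix();T[:3,3]=s["eef_pos"]
        C=T@f["T_tool_cam"]; Rwc=C[:3,:3];c=C[:3,3]
    else:
        Rm=cv2.Rodrigues(np.array(f["rvec"],float))[0]; Rwc=Rm.T; c=-Rm.T@np.array(f["tvec"],float).ravel()
    return f["img"],np.array(f["mtx"]),Rwc,c
def ray(K,Rwc,c,u,v,z):
    d=Rwc@np.linalg.inv(K)@np.array([u,v,1.]); return c+d*(z-c[2])/d[2]
def proj(K,Rwc,c,P):
    p=K@(Rwc.T@(np.array(P,float)-c)); return p[:2]/p[2]
E
python3 - <<'E'
from h import *
import pickle
print(sense())
D={}
for n in("side","top"):
    D[n]=cam(n); cv2.imwrite(f"pics/{n}0.png",cv2.resize(D[n][0][...,::-1],(800,600)))
    print(n,D[n][3],D[n][2][:,2])
pickle.dump(D,open("d.pkl","wb"))
E
```

```text
{'clock': 0.0, 'qpos': array([ 1.11861751e+00,  3.53640279e-01,  1.63417358e+00,  1.87898860e-05,
        1.15519670e+00, -2.38948428e-03]), 'qvel': array([-4.92459804e-04,  6.88080463e-04,  9.25622897e-04,  9.20373872e-04,
       -6.69858808e-04, -2.96331366e-05]), 'joint_efforts': array([ 8.99250299e-04, -6.05224586e+01, -3.42073846e+01, -6.00477074e-05,
        9.00522340e-03,  2.64598037e-05]), 'eef_pos': array([271.51684204, 562.41565895, 247.54970397]), 'tcp_rot': array([-3.14017480e+00, -2.05676143e-05,  2.69179571e+00]), 'contact_force': array([0.11661418, 0.41741919, 0.26711892]), 'wrist_torque': array([ 0.00217051, -0.00583406,  0.04749416]), 'grasp_force': 0.0, 'opening': 1.0001141759289016}
side [462.29494364 630.23237431 694.49292341] [ 0.08735495 -0.67193235 -0.73544275]
top [496.55200941  56.95421681 966.05345238] [ 0.05124781  0.00836198 -0.99865096]
```

View pics/top0.png

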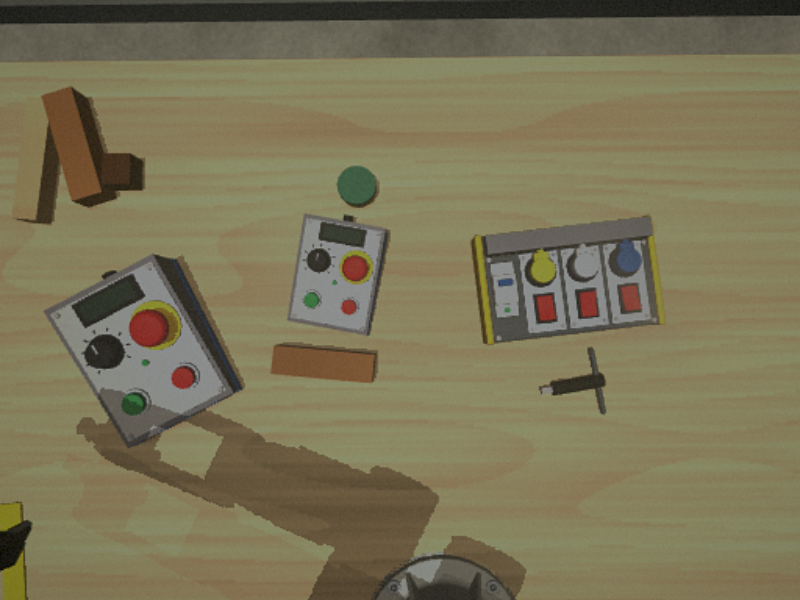

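View pics/side0.png

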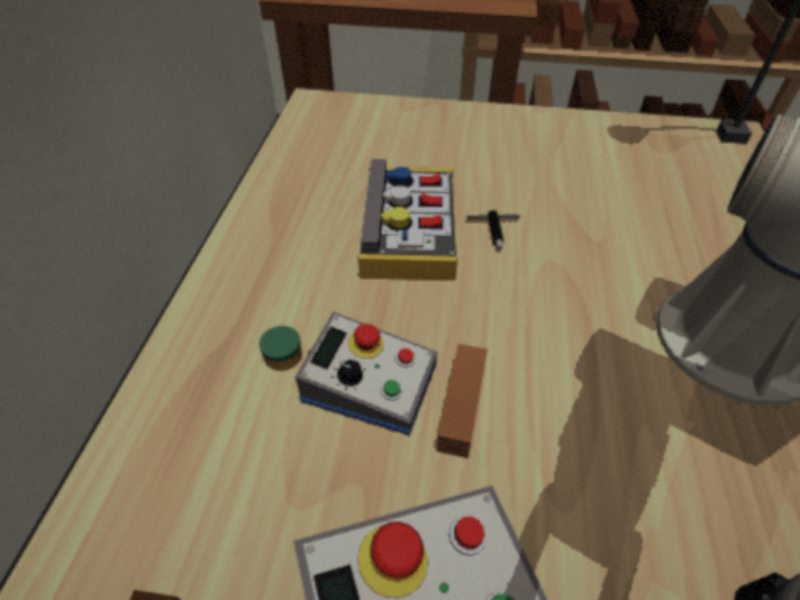

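The top view (800x600 scale) shows the three red rockers at (545,308) in front of yellow, (588,304) in front of white and (630,298) in front of blue. The middle pendant is 170x130 sized, with its green button at (311,300). The larger pendant on the left is the look-alike. Next I measure these in both views.

```bash
cat > m.py <<'E'
from h import *
import pickle
from scipy.optimize import least_squares
D=pickle.load(open("d.pkl","rb")); k=512/800
seeds=dict(ext=((545,308),(431,222),62),lamp=((588,304),(431,200),62),lathe=((630,298),(430,181),62),start=((311,300),(392,388),56),stop=((349,306),(405,356),56))
B={}
for n in D:
    img=cv2.resize(D[n][0],None,fx=4,fy=4,interpolation=cv2.INTER_CUBIC).astype(int);r,g,b=img[...,0],img[...,1],img[...,2]
    for m,t in(((r>1.8*g)&(r>1.8*b)&(r>90),'r'),((g>1.3*r)&(g>1.15*b)&(g>50),'g')):
        B[n,t]=cv2.connectedComponentsWithStats(m.astype(np.uint8))
for q,(pt,ps,z) in seeds.items():
    o=[]
    for n,p in(("top",pt),("side",ps)):
        N,L,S,C=B[n,'g' if q=='start' else 'r']
        C4=(C+.5)/4-.5; ok=[i for i in range(1,N) if S[i,4]>200]
        i=min(ok,key=lambda i:np.hypot(*(C4[i]-np.array(p)*k))); o.append((n,C4[i]))
        print(q,n,C4[i].round(1),S[i,2:].tolist(), ray(*D[n][1:],*C4[i],z).round(1))
    f=lambda P:np.concatenate([proj(*D[n][1:],P)-c for n,c in o])
    s=least_squares(f,[500,0,60.]); print('  tri',s.x.round(1),'res',s.fun.round(1))
E
python3 m.py; python3 - <<'E'
from h import *
import pickle
D=pickle.load(open("d.pkl","rb"));k=.64
# pendant face corners (near 35, far 65) and board corners z=50
for nm,p,z in(("pNL",(289,320),35),("pNR",(368,334),35),("pFL",(305,214),65),("pFR",(388,230),65),("bNL",(489,343),50),("bNR",(664,324),50),("bFL",(475,237),50),("bFR",(651,217),80)):
    print(nm,ray(*D["top"][1:],p[0]*k,p[1]*k,z).round(1))
E
```

```text
ext top [349.  196.6] [50, 65, 2497] [ 521.9 -158.9   62. ]
ext side [275.3 141. ] [56, 27, 1136] [ 522.2 -158.8   62. ]
  tri [ 522.  -159.    61.9] res [-0.  -0.1  0.1  0. ]
lamp top [376.2 194.1] [44, 67, 2480] [ 527.6 -224.4   62. ]
lamp side [275.6 127.2] [52, 28, 971] [ 528.5 -224.1   62. ]
  tri [ 528.  -224.5   61.7] res [-0.  -0.2  0.2  0. ]
lathe top [403.2 190.2] [47, 62, 2204] [ 536.3 -289.7   62. ]
lathe side [275.1 114.3] [52, 27, 892] [ 537.  -289.6   62. ]
  tri [ 536.6 -289.8   61.9] res [-0.  -0.1  0.1  0. ]
start top [198.7 191.7] [38, 38, 1125] [536.6 205.5  56. ]
start side [250.4 247.9] [40, 41, 1286] [536.9 207.2  56. ]
  tri [537.  205.8  53.9] res [-0.  -0.1  0.1  0. ]
stop top [222.7 196.1] [38, 37, 1045] [525.4 146.8  56. ]
stop side [259.3 226.9] [37, 34, 990] [525.7 148.   56. ]
  tri [525.7 146.9  54.6] res [-0.  -0.1  0.1  0. ]
pNL [505.1 243.1  35. ]
pNR [482.  117.1  35. ]
pFL [669.7 212.7  65. ]
pFR [643.5  83.5  65. ]
bNL [466.9 -72.9  50. ]
bNR [ 494.7 -346.1   50. ]
bFL [633.7 -53.3  50. ]
bFR [ 657.7 -318.    80. ]
```

Request:
send_rows([
  [[0.012,-0.036,-0.002,0,0,0.028,-1],[0.012,-0.036,-0.002,0,0,0.028,-1],[0.012,-0.036,-0.002,0,0,0.028,-1],[0.012,-0.036,-0.002,0,0,0.028,-1],[0.012,-0.036,-0.002,0,0,0.028,-1],[0.012,-0.036,-0.002,0,0,0.028,-1],[0.012,-0.036,-0.002,0,0,0.028,-1],[0.012,-0.036,-0.002,0,0,0.028,-1],[0.012,-0.036,-0.002,0,0,0.028,-1],[0.012,-0.036,-0.002,0,0,0.028,-1]],
])

```text
clock: 1.1
eef_pos: [391.8, 201.3, 228.1]
tcp_rot: [-3.141, -0.0, 2.973]
contact_force: [0.5, 0.0, -0.0]
opening: -0.004
grasp_force: 0.0
```

Request:
send_rows([
  [[0.012,-0.036,-0.002,0,0,0.028,-1],[0.012,-0.036,-0.002,0,0,0.028,-1],[0.012,-0.036,-0.002,0,0,0.028,-1],[0.012,-0.036,-0.002,0,0,0.028,-1],[0.012,-0.036,-0.002,0,0,0.028,-1],[0.012,-0.036,-0.002,0,0,0.028,-1],[0.012,-0.036,-0.002,0,0,0.028,-1],[0.012,-0.036,-0.002,0,0,0.028,-1],[0,0,0,0,0,0,-1],[0,0,0,0,0,0,-1]],
])

```text
clock: 2.1
eef_pos: [487.3, -85.7, 211.8]
tcp_rot: [3.141, -0.001, -3.09]
contact_force: [0.2, 0.9, -0.1]
opening: -0.003
grasp_force: 0.0
```

Request:
send_rows([
  [[0.005,-0.019,-0.018,0,0,0.015,-1],[0.005,-0.019,-0.018,0,0,0.015,-1],[0.005,-0.019,-0.018,0,0,0.015,-1],[0.005,-0.018,-0.018,0,0,0.012,-1],[0,0,0,0,0,0,-1],[0,0,0,0,0,0,-1]],
])

```text
clock: 2.7
eef_pos: [507.2, -159.0, 140.2]
tcp_rot: [3.141, -0.001, -3.031]
contact_force: [0.3, -0.2, 1.0]
opening: 0.0
grasp_force: 0.0
```

```bash
python3 - <<'E'
from h import *
s=sense();print(s["eef_pos"],s["tcp_rot"],s["contact_force"])
I,K,R,c=cam("wrist");print(c,R[:,2],K[0])
for n,P in dict(ext=(508,-160.6,65),exth=(522,-159,58),lathe=(522.6,-291.4,65),lamp=(528,-224.5,60)).items(): print(n,proj(K,R,c,P)*1.5625)
cv2.imwrite("pics/w1.png",cv2.resize(I[...,::-1],(800,600)))
E
```

```text
[ 507.19008789 -158.99738849  140.15495957] [ 3.14063780e+00 -1.29847533e-03 -3.03068873e+00] [ 0.34241148 -0.19472696  0.98869823]
[ 429.59277942 -167.91938557  266.0344044 ] [ 0.3036639   0.0346851  -0.95214767] [339.00853135   0.         258.54953736]
ext [400.0650976  324.97771101]
exth [400.31914407 349.74638273]
lathe [ 76.37054132 324.96422659]
lamp [244.84313547 348.85387415]
```

View pics/w1.png

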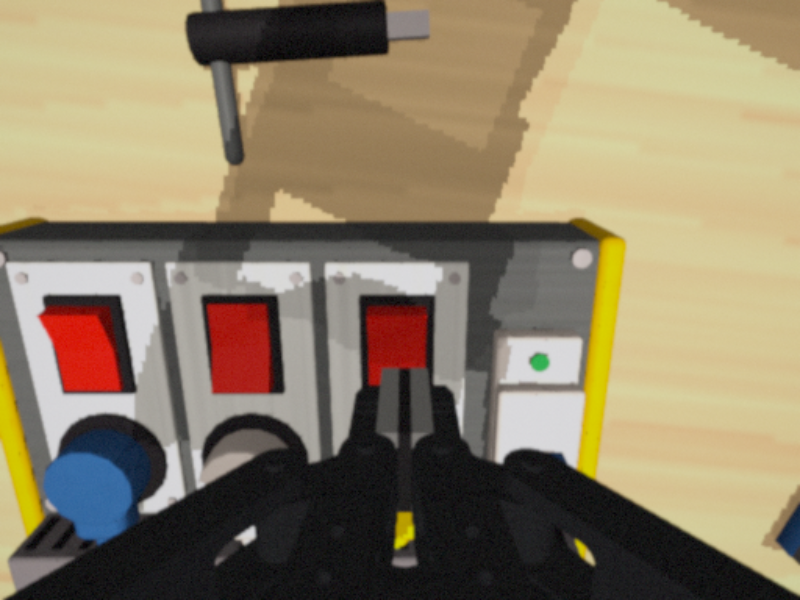

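The wrist view shows the board square to the fingers. The yellow-plug rocker is centred near (397,348), directly ahead of the fingertips as predicted. Descending.

Request:
send_rows([
  [[0,-0.0015,-0.015,0,0,0,-1],[0,0,-0.015,0,0,0,-1],[0,0,-0.013,0,0,0,-1],[0,0,-0.009,0,0,0,-1],[0,0,-0.003,0,0,0,-1],[0,0,-0.002,0,0,0,-1],[0,0,0,0,0,0,-1],[0,0,0,0,0,0,-1]],
])

```text
clock: 3.55
eef_pos: [508.0, -161.7, 83.7]
tcp_rot: [-3.141, 0.001, -3.03]
contact_force: [-0.7, 1.5, 1.4]
opening: -0.001
grasp_force: 0.7
```

Request:
send_rows([
  [[0,0,-0.002,0,0,0,-1],[0,0,-0.001,0,0,0,-1],[0,0,-0.001,0,0,0,-1],[0,0,0,0,0,0,-1],[0,0,0,0,0,0,-1]],
])

```text
clock: 4.05
eef_pos: [507.9, -161.7, 79.2]
tcp_rot: [-3.141, 0.0, -3.03]
contact_force: [0.5, 0.7, -0.1]
opening: -0.005
grasp_force: 0.0
```

Request:
send_rows([
  [[0,0,-0.001,0,0,0,-1],[0,0,-0.001,0,0,0,-1],[0,0,0,0,0,0,-1]],
])

```text
clock: 4.35
eef_pos: [507.7, -161.6, 77.1]
tcp_rot: [3.142, -0.0, -3.03]
contact_force: [0.6, 0.1, -0.6]
opening: -0.0
grasp_force: 0.0
```

Request:
send_rows([
  [[0,0,-0.001,0,0,0,-1],[0,0,0,0,0,0,-1]],
])

```text
clock: 4.55
eef_pos: [507.8, -161.7, 76.9]
tcp_rot: [-3.142, 0.0, -3.03]
contact_force: [-3.1, 1.5, 8.7]
opening: -0.001
grasp_force: 4.3
```

Request:
send_rows([
  [[0,0,0.01,0,0,0,-1],[0,0,0.025,0,0,0,-1],[0,0,0.025,0,0,0,-1],[0.004,-0.033,0,0,0,0,-1],[0.004,-0.033,0,0,0,0,-1],[0.004,-0.033,0,0,0,0,-1],[0.003,-0.031,0,0,0,0,-1],[0,0,0,0,0,0,-1],[0,0,0,0,0,0,-1]],
])

```text
clock: 5.45
eef_pos: [522.5, -292.0, 136.4]
tcp_rot: [3.141, -0.0, -3.032]
contact_force: [-0.6, 1.1, -0.3]
opening: -0.001
grasp_force: 0.0
```

```bash
python3 - <<'E'
from h import *
s=sense();print(s["eef_pos"],s["tcp_rot"],s["contact_force"])
I,K,R,c=cam("wrist")
cv2.imwrite("pics/w2.png",cv2.resize(I[...,::-1],(800,600)))
E
```

```text
[ 522.49185366 -292.02159573  136.42440316] [ 3.14134630e+00 -6.20079497e-05 -3.03185445e+00] [-0.55337182  1.14949517 -0.26883874]
```

View pics/w2.png

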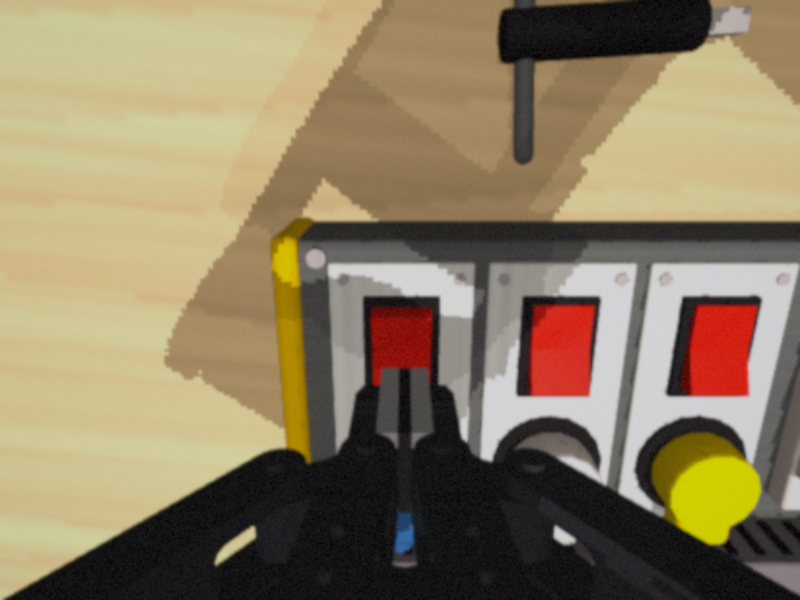

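The yellow-plug rocker at (722,350) now has its near end down in the frame and its far end up, so the extractor is on. The blue-plug rocker at (403,345) sits under the fingers, still off.

Request:
send_rows([
  [[0,0,-0.015,0,0,0,-1],[0,0,-0.015,0,0,0,-1],[0,0,-0.013,0,0,0,-1],[0,0,-0.009,0,0,0,-1],[0,0,-0.002,0,0,0,-1],[0,0,-0.002,0,0,0,-1],[0,0,-0.001,0,0,0,-1],[0,0,-0.001,0,0,0,-1],[0,0,0,0,0,0,-1]],
])

```text
clock: 6.4
eef_pos: [522.9, -291.8, 78.6]
tcp_rot: [-3.141, 0.0, -3.03]
contact_force: [-0.3, -0.7, 0.2]
opening: -0.002
grasp_force: 0.0
```

Request:
send_rows([
  [[0,0,-0.001,0,0,0,-1],[0,0,0,0,0,0,-1]],
])

```text
clock: 6.6
eef_pos: [522.8, -291.7, 77.4]
tcp_rot: [-3.141, 0.0, -3.03]
contact_force: [0.3, 0.8, -0.8]
opening: 0.004
grasp_force: 0.0
```

Request:
send_rows([
  [[0,0,-0.001,0,0,0,-1],[0,0,0,0,0,0,-1]],
])

```text
clock: 6.8
eef_pos: [522.9, -291.8, 76.9]
tcp_rot: [-3.141, 0.0, -3.03]
contact_force: [-2.0, 2.0, 6.5]
opening: 0.006
grasp_force: 3.3
```

Request:
send_rows([
  [[0,0,0.01,0,0,0,-1],[0,0,0.025,0,0,0,-1],[0,0,0.025,0,0,0,-1],[0,0.03,0.02,0,0,0,-1],[0,0.036,0.02,0,0,-0.02,-1],[0,0.036,0,0,0,-0.02,-1],[0,0,0,0,0,0,-1]],
])

```text
clock: 7.5
eef_pos: [522.7, -186.5, 177.6]
tcp_rot: [3.141, 0.001, -3.069]
contact_force: [-0.8, -0.4, 0.3]
opening: 0.0
grasp_force: 0.0
```

```bash
python3 - <<'E'
from h import *
I,K,R,c=cam("wrist")
cv2.imwrite("pics/w3.png",cv2.resize(I[...,::-1],(800,600)))
E
```

```text
(no output)
```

View pics/w3.png

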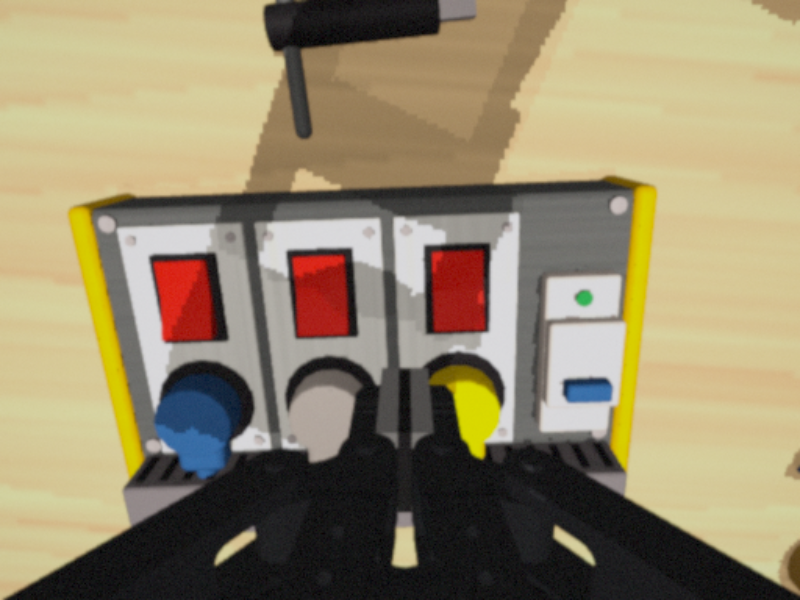

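All three rockers are now on, with their near ends level inside the frames at (185,298), (322,293) and (457,288). Next is the pendant.

Request:
send_rows([
  [[0,0.036,0,0,0,-0.044,-1],[0,0.036,0,0,0,-0.044,-1],[0,0.036,0,0,0,-0.044,-1],[0,0.036,0,0,0,-0.044,-1],[0,0.036,0,0,0,-0.044,-1],[0,0.036,0,0,0,-0.044,-1],[0,0.036,0,0,0,0,-1],[0,0.036,0,0,0,0,-1],[0,0.036,0,-0.005,-0.028,0,-1],[0,0.036,0,-0.005,-0.028,0,-1]],
])

```text
clock: 8.55
eef_pos: [523.5, 171.1, 176.4]
tcp_rot: [3.141, 0.058, 2.948]
contact_force: [1.3, 0.2, 0.1]
opening: 0.001
grasp_force: 0.0
```

Request:
send_rows([
  [[0.001,0.034,0,-0.006,-0.029,0,-1],[0.001,0,-0.01,-0.006,-0.029,0,-1],[0.001,0,-0.014,-0.006,-0.029,0,-1],[0,0,-0.014,-0.005,-0.028,0,-1],[0,0,0,0,0,0,-1],[0,0,0,0,0,0,-1]],
])

```text
clock: 9.15
eef_pos: [526.1, 203.9, 138.5]
tcp_rot: [-3.142, 0.173, 2.949]
contact_force: [-0.7, -0.3, 0.3]
opening: -0.005
grasp_force: 0.0
```

```bash
cat >> h.py <<'E'
E
python3 - <<'E'
from h import *
from scipy.spatial.transform import Rotation as Ro
s=sense();print(s["eef_pos"],s["tcp_rot"],Ro.from_euler('xyz',s["tcp_rot"]).as_matrix()[:,2])
I,K,R,c=cam("wrist")
print(proj(K,R,c,(537,206,56))*1.5625, proj(K,R,c,np.array(s["eef_pos"])+17*Ro.from_euler('xyz',s["tcp_rot"]).as_matrix()[:,2])*1.5625)
cv2.imwrite("pics/w4.png",cv2.resize(I[...,::-1],(800,600)))
E
```

```text
[526.09253184 203.93213385 138.46604739] [-3.14153602  0.17333336  2.94871357] [ 0.16925771 -0.03311493 -0.98501534]
[413.93713024 307.2716086 ] [404.10967027 393.21346187]
```

View pics/w4.png

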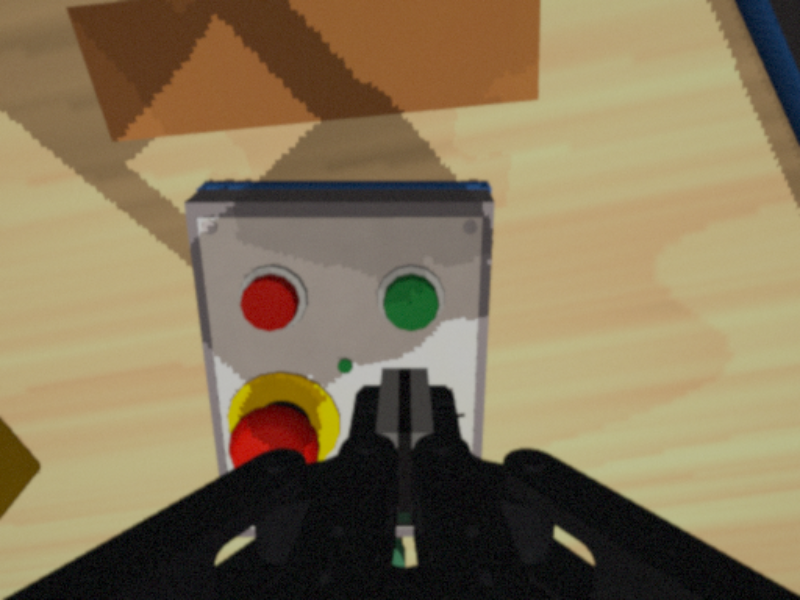

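The wrist view shows the green button centred at (411,304), about 1 mm from where I predicted it. The tool is tilted square to the face.

Request:
send_rows([
  [[0.001,0.002,-0.012,0,0,0,-1],[0.001,0.002,-0.012,0,0,0,-1],[0.001,0,-0.012,0,0,0,-1],[0.001,0,-0.01,0,0,0,-1],[0.0015,0,-0.008,0,0,0,-1],[0.001,0,-0.006,0,0,0,-1],[0,0,0,0,0,0,-1],[0,0,0,0,0,0,-1]],
])

```text
clock: 10.0
eef_pos: [532.3, 208.4, 78.3]
tcp_rot: [3.141, 0.174, 2.949]
contact_force: [0.1, 0.4, -0.5]
opening: 0.002
grasp_force: 0.0
```

Request:
send_rows([
  [[0.0005,0,-0.003,0,0,0,-1],[0.0003,0,-0.002,0,0,0,-1],[0,0,0,0,0,0,-1]],
])

```text
clock: 10.3
eef_pos: [533.0, 208.3, 73.2]
tcp_rot: [3.141, 0.174, 2.949]
contact_force: [0.1, -0.2, -1.0]
opening: 0.003
grasp_force: 0.0
```

Request:
send_rows([
  [[0.0003,-0.001,-0.001,0,0,0,-1],[0.0003,0,-0.001,0,0,0,-1],[0.0002,0,-0.001,0,0,0,-1],[0,0,0,0,0,0,-1]],
])

```text
clock: 10.7
eef_pos: [533.9, 207.4, 70.3]
tcp_rot: [3.141, 0.174, 2.949]
contact_force: [-1.8, -0.2, 3.1]
opening: 0.002
grasp_force: 1.5
```

Request:
send_rows([
  [[0.0002,0,-0.001,0,0,0,-1],[0.0002,0,-0.001,0,0,0,-1],[0,0,0,0,0,0,-1]],
])

```text
clock: 11.0
eef_pos: [534.3, 207.3, 68.3]
tcp_rot: [3.141, 0.174, 2.949]
contact_force: [-1.5, -1.2, 3.9]
opening: 0.001
grasp_force: 2.1
```

Request:
send_rows([
  [[0.0002,0,-0.001,0,0,0,-1],[0,0,0,0,0,0,-1]],
])

```text
clock: 11.2
eef_pos: [534.4, 207.3, 67.4]
tcp_rot: [3.141, 0.174, 2.949]
contact_force: [-2.2, -0.9, 5.8]
opening: -0.003
grasp_force: 3.2
```

Request:
send_rows([
  [[0.0002,0,-0.001,0,0,0,-1],[0,0,0,0,0,0,-1]],
])

```text
clock: 11.4
eef_pos: [534.5, 207.3, 67.1]
tcp_rot: [3.141, 0.174, 2.949]
contact_force: [-7.4, -1.2, 17.9]
opening: -0.002
grasp_force: 9.3
```

Button bottomed out: the force rose sharply to 18 N. Releasing along the normal.

Request:
send_rows([
  [[-0.0005,0,0.003,0,0,0,-1],[-0.002,0,0.012,0,0,0,-1],[-0.004,0.001,0.025,0,0,0,-1],[-0.005,0.001,0.03,0,0,0,-1],[-0.005,0.001,0.03,0,0,0,-1],[-0.03,0,0.02,0,0,0,-1],[-0.04,0,0.01,0,0,0,-1],[-0.04,0,0,0,0,0,-1],[0,0,0,0,0,0,-1],[0,0,0,0,0,0,-1]],
])

```text
clock: 12.4
eef_pos: [407.9, 210.6, 197.0]
tcp_rot: [3.14, 0.175, 2.95]
contact_force: [0.9, 1.0, 0.2]
opening: -0.001
grasp_force: 0.0
```

```bash
python3 - <<'E'
from h import *
import pickle
D={}
for n in("side","top"): D[n]=cam(n)
pickle.dump(D,open("d.pkl","wb"))
I=D["side"][0]; cv2.imwrite("pics/s5.png",cv2.resize(I[80:310,150:350,::-1],None,fx=2.6,fy=2.6))
E
python3 m.py
```

```text
ext top [349.  197.2] [46, 66, 2541] [ 520.3 -159.    62. ]
ext side [275.6 141.2] [56, 29, 1182] [ 521.3 -158.    62. ]
  tri [ 520.8 -159.2   61.1] res [-0.  -0.2  0.2  0. ]
lamp top [376.1 194.1] [46, 68, 2513] [ 527.6 -224.3   62. ]
lamp side [275.6 127.3] [52, 28, 1018] [ 528.5 -223.7   62. ]
  tri [ 528.  -224.5   61.4] res [-0.  -0.2  0.2  0. ]
lathe top [403.3 190.9] [41, 66, 2237] [ 534.6 -290.    62. ]
lathe side [275.5 114.5] [50, 27, 899] [ 535.8 -289.2   62. ]
  tri [ 535.1 -290.2   61.3] res [-0.  -0.2  0.2  0. ]
start top [198.7 191.7] [38, 38, 1119] [536.6 205.5  56. ]
start side [250.4 247.9] [40, 41, 1286] [536.9 207.2  56. ]
  tri [537.  205.8  54. ] res [-0.  -0.1  0.1  0. ]
stop top [222.7 196.1] [38, 37, 1048] [525.4 146.7  56. ]
stop side [259.3 227.1] [37, 36, 1034] [525.7 148.5  56. ]
  tri [525.7 147.   53.9] res [-0.  -0.1  0.1  0. ]
```

View pics/s5.png

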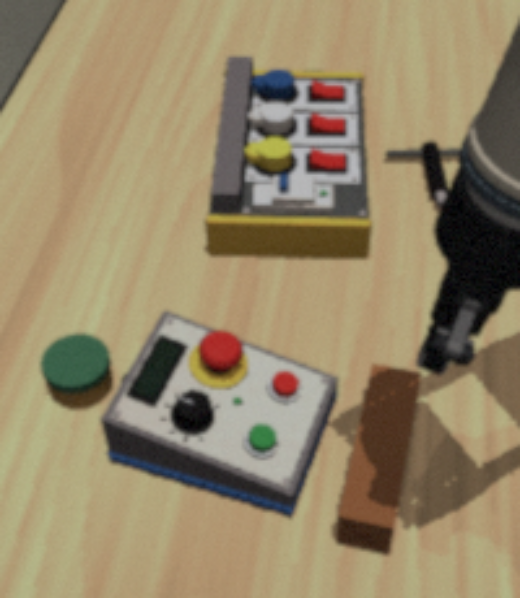

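The side crop shows all three rockers tilted the same way (on) near (327,92), (327,125) and (327,160). The green button at (262,437) is back out, and the button centroids show the pendant has not moved. Handing in.

```bash
python3 -c "
from rig import sign_off
print(sign_off())"
```

```text
the job is handed in; nothing more can be done
None
```

I switched on the extractor, then the lathe supply, then pressed the green start button fully in and released it. The final camera check showed the lamp rocker still on and the pendant unmoved. The job was handed in after about 12.5 s of robot time.

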